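# Put the fit-up kit back into its bench nests

## Robot

A 6-joint arm with a two-finger parallel gripper is mounted at the origin on a cart in front of the work surface, level with it; the furniture and walls round the work are solid. World frame = base frame: x ahead of the robot, y to its left, z up, the work surface at z = 0. Lengths are in m, angles in rad, forces in N, time in s.
With the tool pointing down it reaches from about 0.325 to 0.9 m from the base axis. Payload 3.5 kg.
Tool frame: the origin (TCP) lies at the very end of the fingers, on their centre line; the grasp point (between the pads) lies 19 mm behind it; z points along the fingers, y is the direction in which the jaws open and shut (so a half turn about z gives the same grasp; the last joint's range is limited). The gripper opens to 85 mm and grips with 20 to 120 N. Pads are 22 mm wide; open, the fingers measure 114 mm over their backs; the gripper's body (76 mm by 85 mm) begins 54 mm behind the grasp point. The pads swing forward as they close: fully open they stand 13 mm farther back than shut.
Start: joints at [1.121, 0.276, -0.026, 1.268, 0, 1.467], TCP at [0.212, 0.588, 0.231] pointing down, gripper open.
Joint ranges: [-3.12, 3.12], [-0.85, 1.88], [-1.08, 1.24], [-1.95, 2.15], [-1.57, 1.53], [-3.14, 3.14]. Speed limits (rad/s): [2.57, 2.57, 3.14, 3.14, 3.14, 3.14].

## Interface

Orientations are given as a 3x3 rotation matrix whose columns are the frame's x, y, z axes.
In Python, from cell import * gives the robot as it stands. The module is installed in compiled form; this text tells all that it offers.
- The arm moves only by the tool move_arm, never from a script. Its argument "steps" is a list of rows, each an object of numbers: "hand": the finger opening in m, from 0 to 0.0854; "tx", "ty", "tz": the shift along the tool's x, y, z in m; "wx", "wy", "wz": the turn, a rotation vector about the tool's x, y, z in degrees. In form: [{"hand": .., "tx": .., "ty": .., "tz": .., "wx": .., "wy": .., "wz": ..}, ...]. A call has 1 to 8 rows; each row is the pose to reach, as a shift and turn from the pose measured when the call began, along the tool's axes at that moment; what a row does not reach only later rows make up. A row lasts 1/8 s, in which the tool goes at most 62.5 mm and 10.7 degrees, less where a joint would pass 70% of its speed; a pose out of reach is approached as far as the arm can. A call with a gripper value outside its range is refused whole. The fingers move at their own pace and stop on an object; "squeeze" is the grip in N (left out, the last holds). Time passes only in rows, so rows that repeat a pose let the fingers close. It gives the time, the measured TCP pose, the force and the opening at its end, in the units of the state.
- read_state(): the state, without advancing time (a new reading comes with each control period).
- get_image(name): name is "side" or "top"; returns a dict with "color" (384x512x3 uint8, red, green, blue), "depth" (384x512 float32, m along the optical axis (not along the pixel's ray), 0 where there is no reading), "fx", "fy", "cx", "cy" (pixels), "cam_to_world" (4x4, takes a point from camera to world coordinates). Camera axes: x right, y down, z forward; pixel columns grow to the right and rows downward; lengths in m; the calibration is good to about 2 mm. A picture is of the moment at which its call begins.
- close_job(): hands the job in, once; it reports no verdict.
Trained networks look in a picture, given as the dict that the camera call returned (one of the last four; its "shot" number tells which), for a name from the list of things; names that differ only in an ending like _2 or _b are one class to them, and where a whole thing is asked for, a point or a joint stands for the part that bears it (a point fixed in the world has none). Each returns a list of dicts, best first, with "confidence" (0 to 1); they miss things now and then, are a little off and sometimes report something else, mostly with a low value. They report only what shows in the picture. A call takes as long as a camera call. They do not tell look-alikes from the thing itself.
- search_frame(name, picture): "location" ([x, y, z] in m, in the coordinates of the camera as it stood for that picture, good to about 4 mm: the middle of the surface that is visible of it).
The state is a dict: "time": time; "joints": joint angles; "qvel": joint speeds; "joint_torque": joint torques, N m; "eef_pos": TCP position; "orientation": TCP orientation; "force": force on the tool from outside, world axes, zero at the start; "moment": the same for the moment, N m; "width": finger opening in m.
Only numpy, scipy, OpenCV 4.12 (cv2) and the standard library are available. Lean on these libraries where they do the work, as an engineer would, in place of code of your own. Each camera call takes 0.05 s, during which the arm holds its last target. There are 200 camera calls.

## Task

The four parts of the weld fit-up kit (flat test coupon, V-block, gas nozzle and tube sample) lie about the welding table. Put each into the blue nest that shows its outline: the coupon, the V-block (groove up) and the nozzle lying flat between the corner stops of their own nests, turned as the outline is (either way round), and the tube standing upright inside the round collar. Leave all four released and at rest.

Things in the scene. Friction and masses are not known exactly. Their poses are not given: they have to be found in the camera images.
- coupon_center (a point): the weld test coupon: a dark flat steel bar 40 x 80 mm, 12 mm thick (with a low weld bead across its top, 14 mm in all), lying flat on the table, about 0.3 kg. The point is 6 mm above its underside, in the middle; x along the 40 mm side, y along the 80 mm side, z up
- v_block_center (a point): the V-block: a light grey steel block 45 x 60 mm, 42 mm tall, with a V groove in its top, standing on the table groove up, about 0.6 kg. The point is 21 mm above its underside, in the middle; x along the 45 mm side (and along the groove), y along the 60 mm side, z up
- nozzle_center (a point): the gas nozzle: a copper-coloured tapered sleeve 66 mm long and 26 mm in diameter, lying on its side on the table (it does not roll: it rests as a block 66 x 26 x 26 mm would), about 0.11 kg. The point is 13 mm above its underside, in the middle; x along its length, z up
- tube_center (a point): the tube sample: a dark piece of steel tube 60 mm in outer diameter and 70 mm tall, standing on end on the table, open at the top, about 0.3 kg. The point is its centre, 35 mm above its underside; z up along its axis
- coupon_nest_seat (a point): nest of the coupon: a blue plate 68 x 108 mm, 5 mm thick, fixed to the table, with a black 40 x 80 mm rectangle with a white band across it painted in the middle and four L-shaped steel corner stops, 6 mm above the plate, enclosing 54 x 94 mm (sides open between them). The point is the centre of the plate's top, 5 mm above the table, where the part's underside rests; x along the short side, y along the long side, z up
- v_block_nest_seat (a point): nest of the V-block: a blue plate 73 x 88 mm, 5 mm thick, fixed to the table, with a white 45 x 60 mm rectangle with a black stripe (the groove) painted in the middle and four L-shaped steel corner stops, 6 mm above the plate, enclosing 59 x 74 mm (sides open between them). The point is the centre of the plate's top, 5 mm above the table, where the part's underside rests; x along the short side (and along the stripe), y along the long side, z up
- nozzle_nest_seat (a point): nest of the nozzle: a blue plate 94 x 54 mm, 5 mm thick, fixed to the table, with an orange 66 x 26 mm picture of a nozzle painted in the middle and four L-shaped steel corner stops, 6 mm above the plate, enclosing 80 x 40 mm (sides open between them). The point is the centre of the plate's top, 5 mm above the table, where the part's underside rests; x along the long side, y along the short side, z up
- tube_nest_seat (a point): nest of the tube: a round blue plate 94 mm in diameter, 5 mm thick, fixed to the table, with a white ring painted on it and a steel collar 74 mm in inner diameter, 84 mm in outer diameter, 6 mm high above the plate. The point is the centre of the plate's top, 5 mm above the table, on which the tube's lower end stands; z up
- upright_plate_top (a point): an obstacle, not part of the job: a brown steel plate 330 mm wide (along y) and 30 mm thick that stands fixed upright on the table to the right of the work, with two ribs up to 130 mm high behind it (60 mm deep). The point is the middle of its upper edge, 270 mm above the table. Behind it a yellow extraction hood hangs down to 118 mm above the table. Pass over the plate or stay clear of it
Not all that is in view belongs to the job. Several things look just like the part that bears coupon_center: the one meant starts nearest to the robot's base.

How it is judged:
At the end, for the whole second after the job is handed in: Each part rests released in its own nest: centre within 12 mm of the seat point horizontally and within 4 mm of its seated height, flat or upright within 0.06 rad; coupon, V-block and nozzle turned within 0.3 rad of the nest, either way round; all slower than 0.02 m/s (horizontal distance between coupon_center and coupon_nest_seat below 0.012 m and z of coupon_center in the frame of coupon_nest_seat between 0.002 and 0.01 m and angle between each of coupon_center, v_block_center, nozzle_center, tube_center's own z axis and vertical below 0.06 rad and linear speed of each of coupon, v_block, nozzle, tube below 0.02 m/s and angle between the x axis of coupon_center and the x axis of coupon_nest_seat, either way round below 0.3 rad and horizontal distance between v_block_center and v_block_nest_seat below 0.012 m and z of v_block_center in the frame of v_block_nest_seat between 0.017 and 0.025 m and angle between the x axis of v_block_center and the x axis of v_block_nest_seat, either way round below 0.3 rad and horizontal distance between nozzle_center and nozzle_nest_seat below 0.012 m and z of nozzle_center in the frame of nozzle_nest_seat between 0.009 and 0.017 m and angle between the x axis of nozzle_center and the x axis of nozzle_nest_seat, either way round below 0.3 rad and horizontal distance between tube_center and tube_nest_seat below 0.012 m and z of tube_center in the frame of tube_nest_seat between 0.031 and 0.039 m); the robot touches nothing.
It also fails if it takes over 118 s, if anything falls off the work surface, if the arm or the gripper's body presses on something with over 40 N, if the wrist force passes 120 N, or if a joint passes its speed limit or range.

## Working session

There is one attempt and no reset: what is moved stays moved. The work goes in short steps, Python scripts to look and compute and a tool call to move; the robot and the scene stay as the last step left them, time stands still between calls to the robot, and variables do not carry over. Pictures are saved under pics/ and viewed, about 12 in all and at most 16, crops included, and the job is handed in when it is done.

Besides the shell and the picture viewer there is one more tool, called as name([rows], argument=value, ...), one row to a line, values as JSON. move_arm: Moves the arm, as the interface text tells. Its arguments: {"type":"object","properties":{"steps":{"type":"array","items":{"type":"object","properties":{"hand":{"type":"number"},"tx":{"type":"number"},"ty":{"type":"number"},"tz":{"type":"number"},"wx":{"type":"number"},"wy":{"type":"number"},"wz":{"type":"number"}}}},"squeeze":{"type":"number"}},"required":["steps"]}

```bash
mkdir -p pics; cat > h.py <<'E'
import numpy as np, cv2
from cell import *
def pts(im):
    d=im["depth"]; v,u=np.mgrid[:d.shape[0],:d.shape[1]]
    P=np.stack([(u-im["cx"])/im["fx"]*d,(v-im["cy"])/im["fy"]*d,d],-1)
    T=np.array(im["cam_to_world"]); W=P@T[:3,:3].T+T[:3,3]; W[d==0]=np.nan
    return W
def tow(im,p):
    T=np.array(im["cam_to_world"]); return T[:3,:3]@np.array(p)+T[:3,3]
def pix(im,w):
    T=np.linalg.inv(np.array(im["cam_to_world"])); p=T[:3,:3]@np.array(w)+T[:3,3]
    return int(im["fx"]*p[0]/p[2]+im["cx"]),int(im["fy"]*p[1]/p[2]+im["cy"])
def save(im,name,crop=None,s=1):
    c=im["color"][:,:,::-1]
    if crop: c=c[crop[1]:crop[3],crop[0]:crop[2]]
    cv2.imwrite("pics/"+name+".png",cv2.resize(c,None,fx=s,fy=s,interpolation=cv2.INTER_CUBIC))
E
python3 - <<'E'
from h import *
s=read_state(); print(s["time"],s["eef_pos"],np.round(s["orientation"],3).tolist(),s["width"])
for n in ["top","side"]:
    im=get_image(n); save(im,n+"0",None,1.5); print(n,np.round(im["cam_to_world"],3).tolist(),im["fx"])
    for k in ["coupon_center","v_block_center","nozzle_center","tube_center","coupon_nest_seat","v_block_nest_seat","nozzle_nest_seat","tube_nest_seat","upright_plate_top"]:
        for r in search_frame(k,im):
            w=tow(im,r["location"]); print(n,k,round(r["confidence"],2),np.round(w,3),pix(im,w))
E
```

```text
0.0 [0.21211415 0.58706891 0.23013988] [[-0.94, 0.34, -0.001], [0.34, 0.94, -0.002], [0.0, -0.002, -1.0]] 0.08539266465971632
top [[0.008, -0.998, 0.069, 0.521], [-1.0, -0.008, 0.006, 0.044], [-0.006, -0.069, -0.998, 1.433], [0.0, 0.0, 0.0, 1.0]] 429.5364506637612
top coupon_center 0.83 [0.68  0.136 0.008] (230, 169)
top coupon_center 0.67 [ 0.827 -0.218  0.012] (337, 126)
top v_block_center 0.76 [0.407 0.194 0.035] (211, 252)
top nozzle_center 0.53 [0.369 0.294 0.021] (180, 263)
top tube_center 0.68 [0.562 0.145 0.066] (226, 204)
top coupon_nest_seat 0.96 [0.506 0.31  0.008] (177, 221)
top nozzle_nest_seat 0.96 [0.46  0.046 0.002] (257, 235)
top tube_nest_seat 0.71 [0.646 0.257 0.003] (194, 179)Traceback (most recent call last):
  File "<stdin>", line 6, in <module>
ValueError: it knows: coupon_center, coupon_nest_seat, nozzle_center, nozzle_nest_seat, tube_center, tube_nest_seat, v_block_center, v_block_nest_seat
```

```bash
python3 - <<'E'
from h import *
im=get_image("side"); save(im,"side1",None,1.5); print(np.round(im["cam_to_world"],3).tolist(),im["fx"])
for k in ["coupon_center","v_block_center","nozzle_center","tube_center","coupon_nest_seat","v_block_nest_seat","nozzle_nest_seat","tube_nest_seat"]:
        for r in search_frame(k,im):
            w=tow(im,r["location"]); print(k,round(r["confidence"],2),np.round(w,3),pix(im,w))
E
```

```text
[[0.114, -0.843, 0.526, 0.029], [-0.993, -0.09, 0.072, -0.021], [-0.014, -0.531, -0.847, 1.098], [0.0, 0.0, 0.0, 1.0]] 372.32513299948613
coupon_center 0.78 [0.671 0.131 0.017] (239, 196)
coupon_center 0.47 [ 0.826 -0.211  0.014] (340, 168)
coupon_center 0.19 [0.556 0.142 0.041] (230, 222)
v_block_center 0.76 [0.398 0.194 0.03 ] (205, 269)
nozzle_center 0.54 [0.364 0.292 0.024] (171, 277)
tube_center 0.81 [0.554 0.143 0.039] (230, 223)
coupon_nest_seat 0.77 [0.503 0.305 0.004] (178, 237)
v_block_nest_seat 0.71 [ 0.699 -0.047  0.004] (292, 195)
nozzle_nest_seat 0.65 [0.455 0.053 0.002] (254, 259)
tube_nest_seat 0.86 [0.648 0.253 0.007] (203, 200)
```

View pics/top0.png

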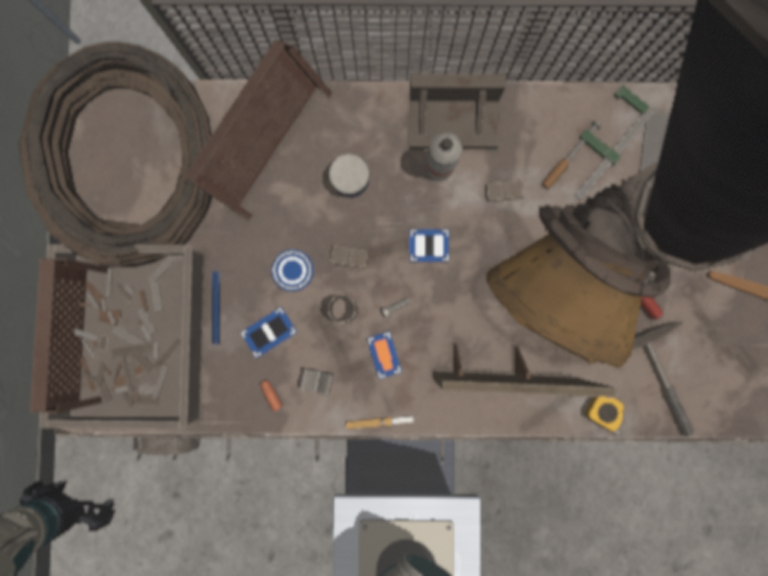

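View pics/side1.png

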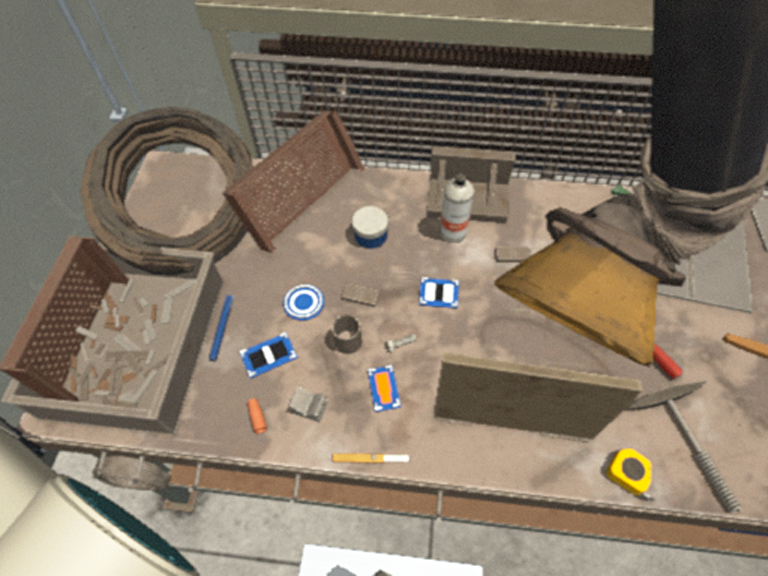

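Top picture (1.5x): the coupon candidates are at (349,256) and (503,190). The tube is at (339,308), V-block (316,380) and nozzle (271,394). Nests: coupon (268,332), tube (292,270), nozzle (384,355), V-block (429,245). The coupon at (349,256), r≈0.69 m, is nearer than the one at (503,190), r≈0.86 m. I'll check this in a crop, and also check what the hood hides.

```bash
cat > meas.py <<'E'
from h import *
def rect(xy):
    (c,wh,a)=cv2.minAreaRect((xy*1000).astype(np.float32)); a=np.deg2rad(a)
    w,h=wh
    if w<h: w,h=h,w; a+=np.pi/2
    return np.round(c,1),round(w),round(h),round(np.rad2deg(a)%180,1)
def objs(im,names,R=0.06):
    W=pts(im)
    for k,(x,y,zmin,zmax) in names.items():
        m=(np.hypot(W[...,0]-x,W[...,1]-y)<R)&(W[...,2]>zmin)&(W[...,2]<zmax)
        m=cv2.morphologyEx(m.astype(np.uint8),cv2.MORPH_OPEN,np.ones((2,2)))
        n,l,st,_=cv2.connectedComponentsWithStats(m)
        if n<2: print(k,"none"); continue
        i=1+np.argmax(st[1:,4]); p=W[l==i]
        print(k,len(p),"med",np.round(np.median(p,0)*1000,1),"rect",rect(p[:,:2]))
def nests(im,names):
    W=pts(im); hsv=cv2.cvtColor(im["color"],cv2.COLOR_RGB2HSV)
    b=(hsv[...,0]>100)&(hsv[...,0]<125)&(hsv[...,1]>130)&(hsv[...,2]>50)
    for k,(x,y) in names.items():
        m=b&(np.hypot(W[...,0]-x,W[...,1]-y)<0.075)
        p=W[m]; print(k,len(p),"z",np.round(np.median(p[:,2])*1000,1),"rect",rect(p[:,:2]))
NE=dict(coupon=(.505,.307),vb=(.699,-.047),noz=(.46,.048),tube=(.647,.255))
E
python3 - <<'E'
from meas import *
O=dict(coupon=(.677,.134,.006,.03),vb=(.403,.194,.02,.06),noz=(.367,.293,.012,.05),tube=(.56,.144,.05,.1))
for n in ["top","side"]:
    im=get_image(n); print(n); W=pts(im)
    m=(abs(W[...,0]-.55)<.03)&(abs(W[...,1]-.05)<.03); print("table z",np.nanmean(W[m][:,2]),np.nanstd(W[m][:,2]))
    objs(im,O); nests(im,NE)
    m=(W[...,2]>.24)&(W[...,2]<.29)&(W[...,0]<.5)&(W[...,0]>.3)&(abs(W[...,1]+.3)<.25); print("plate",np.nanmin(W[m],0),np.nanmax(W[m],0))
    if n=="top":
        a=im["color"][90:200,150:260,::-1];b=im["color"][110:260,280:430,::-1]
        f=lambda c:cv2.resize(c,(400,400),interpolation=cv2.INTER_CUBIC)
        cv2.imwrite("pics/crop2.png",np.hstack([f(a),f(b)]))
E
```

```text
top
table z 0.0035643903111574654 0.007858665743097093
coupon 277 med [nan nan nan] rect (array([673.3, 128. ]), 79, 36, np.float64(79.9))
vb 128 med [nan nan nan] rect (array([399.4, 209.3]), 52, 30, np.float64(162.4))
noz 149 med [nan nan nan] rect (array([367.1, 294.3]), 64, 24, np.float64(28.1))
tube 4 med [585.5 144.3  23.1] rect (array([585.3, 144.8]), 7, 1, np.float64(101.7))
coupon 127 z 4.4 rect (array([506.5, 307.2]), 101, 59, np.float64(122.3))
vb 41 z 5.4 rect (array([703.7, -46.7]), 78, 62, np.float64(89.1))
noz 31 z 4.4 rect (array([457.3,  50.8]), 48, 45, np.float64(16.4))
tube 81 z 4.5 rect (array([645.7, 257. ]), 31, 31, np.float64(89.8))
plate [ 0.39872122 -0.40324678  0.2401554 ] [ 0.49886709 -0.05496089  0.28999815]
side
table z 0.00442030744701687 0.007703410746111828
coupon 254 med [nan nan nan] rect (array([672.8, 127.6]), 78, 39, np.float64(79.2))
vb 324 med [nan nan nan] rect (array([390.7, 186.9]), 74, 43, np.float64(122.4))
noz 168 med [365.7 293.3  24.5] rect (array([370.4, 296.5]), 63, 24, np.float64(27.3))
tube 81 med [581.1 149.6  55.3] rect (array([575.8, 143.7]), 66, 47, np.float64(114.7))
coupon 267 z 5.9 rect (array([507.1, 306.3]), 105, 66, np.float64(124.3))
vb 126 z 5.6 rect (array([703.3, -46.5]), 83, 70, np.float64(90.6))
noz 144 z 5.5 rect (array([459.8,  51.4]), 91, 51, np.float64(18.0))
tube 120 z 6.4 rect (array([640.2, 258.6]), 82, 66, np.float64(18.0))
plate [ 0.3960646  -0.40565951  0.24005871] [ 0.49979467 -0.05458246  0.28999905]
```

View pics/crop2.png

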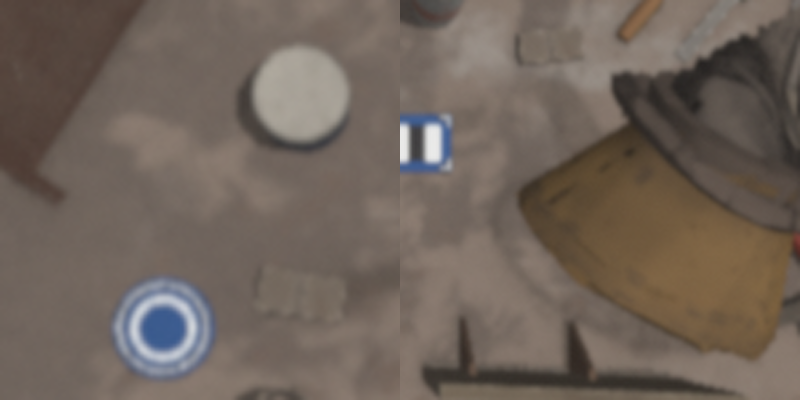

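The crop shows coupon 1 next to the tube nest, at about (300,293) in the left half, and coupon 2 at (550,45) in the right half. There is no third one behind the plate. I take coupon 1, the nearest. Next I rectify patches at known heights to get exact centres and angles.

```bash
cat >> h.py <<'E'
def ortho(im,x,y,z,half=.075,px=200):
    # rows: x decreasing, cols: y decreasing (same sense as top view)
    c=np.array([[x+half,y+half,z],[x+half,y-half,z],[x-half,y-half,z],[x-half,y+half,z]])
    T=np.linalg.inv(np.array(im["cam_to_world"])); p=c@T[:3,:3].T+T[:3,3]
    uv=np.stack([im["fx"]*p[:,0]/p[:,2]+im["cx"],im["fy"]*p[:,1]/p[:,2]+im["cy"]],1).astype(np.float32)
    H=cv2.getPerspectiveTransform(uv,np.float32([[0,0],[px,0],[px,px],[0,px]]))
    o=cv2.warpPerspective(im["color"],H,(px,px),flags=cv2.INTER_CUBIC)[:,:,::-1].copy()
    o=np.clip(o.astype(int)*1.3,0,255).astype(np.uint8)
    n=int(round(half/.025)) 
    for i in range(2*n+1):
        t=int(i*px/(2*n)); L=6 if i!=n else 14
        cv2.line(o,(t,0),(t,L),(0,255,0),1); cv2.line(o,(0,t),(L,t),(0,255,0),1)
        cv2.line(o,(t,px-L),(t,px),(0,255,0),1); cv2.line(o,(px-L,t),(px,t),(0,255,0),1)
    return o
E
python3 - <<'E'
from h import *
A=[(.400,.200,.042),(.565,.145,.07),(.367,.294,.013),(.673,.128,.012)]
B=[(.507,.307,.005),(.703,-.046,.005),(.459,.051,.005),(.645,.257,.005)]
t=get_image("top");s=get_image("side")
row=lambda im,L:np.hstack([ortho(im,*a) for a in L])
cv2.imwrite("pics/o1.png",np.vstack([row(t,A),row(s,A)]))
cv2.imwrite("pics/o2.png",np.vstack([row(t,B),row(s,B)]))
E
```

```text
(no output)
```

View pics/o1.png

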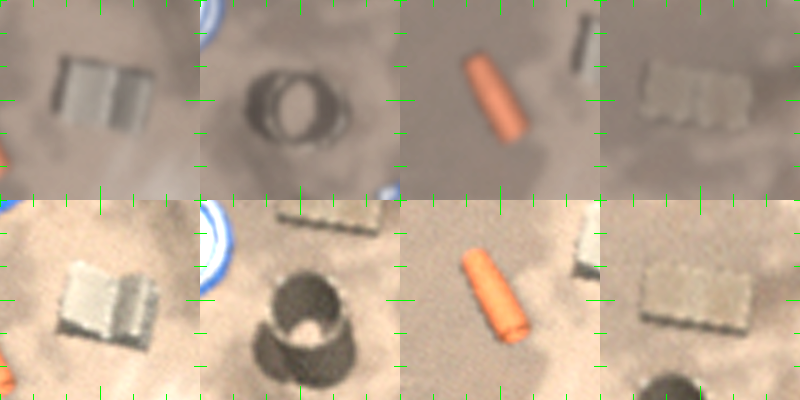

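View pics/o2.png

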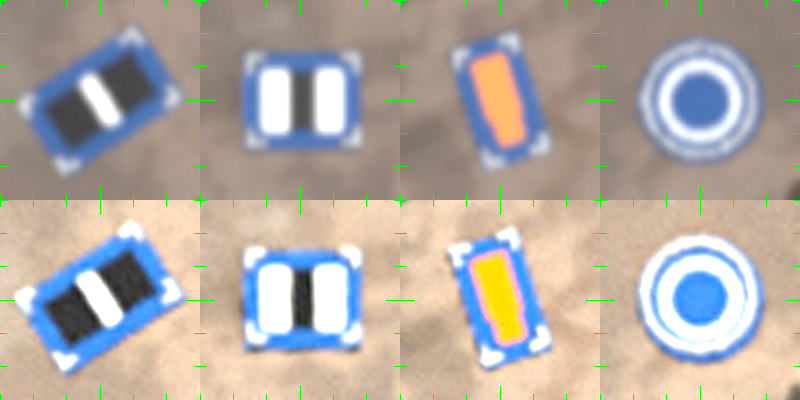

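All patches agree between cameras to about 3 mm, and the sizes match. The targets follow (long-axis angle in brackets).

| Thing | Part (x, y) | Nest (x, y) |
|---|---|---|
| Tube | (.562, .141) | (.646, .257) |
| Coupon | (.675, .130) [82°] | (.508, .308) [124.5°] |
| Nozzle | (.369, .297) [26°] | (.460, .050) [15.5°] |
| V-block | (.403, .193) [83.5°] | (.7025, -.048) [90°] |

I start with the tube.

```bash
cat > plan.py <<'E'
import sys
from h import *
from scipy.spatial.transform import Rotation as Ro
# args: x y z jawyaw_deg ; several groups allowed
s=read_state(); p=np.array(s["eef_pos"]); R=np.array(s["orientation"])
print("t",round(s["time"],2),"p",np.round(p,4),"jaw",round(np.rad2deg(np.arctan2(R[1,1],R[0,1])),1),"w",round(s["width"],4),"F",np.round(s["force"],1),"q",np.round(s["joints"],2))
a=list(map(float,sys.argv[1:]))
for i in range(0,len(a),4):
    best=None
    for y in (a[i+3],a[i+3]+180):
        y=np.deg2rad(y); Y=np.array([np.cos(y),np.sin(y),0]); Z=np.array([0,0,-1.]); G=np.stack([np.cross(Y,Z),Y,Z],1)
        r=Ro.from_matrix(R.T@G).as_rotvec(degrees=True)
        if best is None or np.linalg.norm(r)<np.linalg.norm(best): best=r
    print("->",np.round(R.T@(np.array(a[i:i+3])-p),4),"w",np.round(best,1))
E
python3 plan.py .562 .141 .2 0 .562 .141 .02 0
```

```text
t 1.1 p [0.2124 0.5878 0.2313] jaw 70.1 w 0.0853 F [-0.6  0.  -0.6] q [ 1.12  0.28 -0.03  1.27  0.    1.47]
-> [-0.4806 -0.3014  0.0313] w [-0.  -0.  70.1]
-> [-0.4806 -0.3014  0.2113] w [-0.  -0.  70.1]
```

move_arm([
  {"hand":0.085,"tx":-0.06,"ty":-0.04,"tz":0.0,"wz":10},
  {"hand":0.085,"tx":-0.11,"ty":-0.07,"tz":0.0,"wz":20},
  {"hand":0.085,"tx":-0.165,"ty":-0.105,"tz":0.0,"wz":30},
  {"hand":0.085,"tx":-0.22,"ty":-0.14,"tz":0.0,"wz":40},
  {"hand":0.085,"tx":-0.27,"ty":-0.17,"tz":0.0,"wz":50},
  {"hand":0.085,"tx":-0.32,"ty":-0.2,"tz":0.0,"wz":60},
  {"hand":0.085,"tx":-0.37,"ty":-0.235,"tz":0.0,"wz":70},
  {"hand":0.085,"tx":-0.42,"ty":-0.265,"tz":0.0,"wz":70},
])

```text
$.steps[0]: bad value
```

```bash
python3 plan.py .562 .141 .13 0 .562 .141 .02 0; python3 - <<'E'
from h import *
im=get_image("side"); save(im,"tube3",(190,190,270,250),8)
E
```

```text
t 1.1 p [0.2124 0.5878 0.2313] jaw 70.1 w 0.0853 F [-0.6  0.  -0.6] q [ 1.12  0.28 -0.03  1.27  0.    1.47]
-> [-0.4806 -0.3014  0.1013] w [-0.  -0.  70.1]
-> [-0.4806 -0.3014  0.2113] w [-0.  -0.  70.1]
```

View pics/tube3.png

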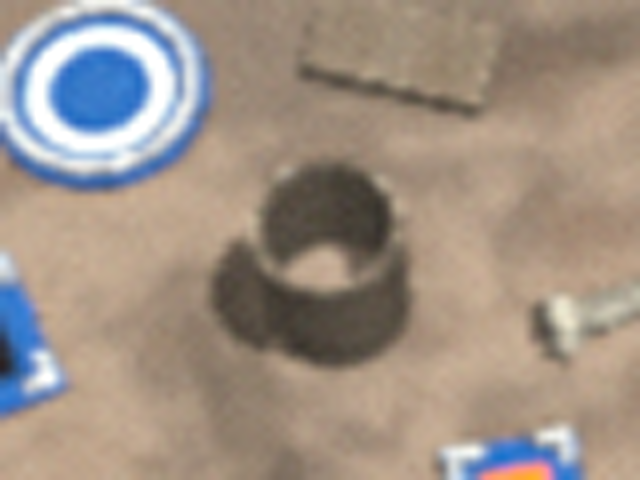

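The rim centre in the crop is at about (329,226), which is side pixel (231.1,218.2). I'll project that onto z=.07 and resend the move with all the fields filled in.

move_arm([
  {"hand":0.085,"tx":-0.06,"ty":-0.04,"tz":0.0,"wx":0,"wy":0,"wz":10},
  {"hand":0.085,"tx":-0.11,"ty":-0.07,"tz":0.0,"wx":0,"wy":0,"wz":20},
  {"hand":0.085,"tx":-0.165,"ty":-0.105,"tz":0.0,"wx":0,"wy":0,"wz":30},
  {"hand":0.085,"tx":-0.22,"ty":-0.14,"tz":0.0,"wx":0,"wy":0,"wz":40},
  {"hand":0.085,"tx":-0.27,"ty":-0.17,"tz":0.0,"wx":0,"wy":0,"wz":50},
  {"hand":0.085,"tx":-0.32,"ty":-0.2,"tz":0.0,"wx":0,"wy":0,"wz":60},
  {"hand":0.085,"tx":-0.37,"ty":-0.235,"tz":0.0,"wx":0,"wy":0,"wz":70},
  {"hand":0.085,"tx":-0.42,"ty":-0.265,"tz":0.0,"wx":0,"wy":0,"wz":70},
])

```text
time: 2.15
eef_pos: [0.5184, 0.1939, 0.2316]
orientation: [[-0.001, 1.0, 0.001], [1.0, 0.001, 0.0], [0.0, 0.001, -1.0]]
force: [1.8, 0.7, -0.5]
width: 0.0846
```

```bash
python3 plan.py .562 .141 .13 0 .562 .141 .02 0; python3 - <<'E'
from h import *
im=get_image("side"); T=np.array(im["cam_to_world"]); d=T[:3,:3]@np.array([(231.1-im["cx"])/im["fx"],(218.2-im["cy"])/im["fy"],1]); o=T[:3,3]
print(o+d*(.07-o[2])/d[2])
E
```

```text
t 2.15 p [0.5184 0.1939 0.2316] jaw 0.0 w 0.0846 F [ 1.8  0.7 -0.5] q [ 0.24  0.15 -0.18  1.24  0.    1.81]
-> [-0.053   0.0435  0.1016] w [ 0. -0.  0.]
-> [-0.053   0.0434  0.2116] w [ 0. -0.  0.]
[0.55709126 0.13780618 0.07      ]
```

move_arm([
  {"hand":0.085,"tx":-0.04,"ty":0.03,"tz":0.02,"wx":0,"wy":0,"wz":0},
  {"hand":0.085,"tx":-0.055,"ty":0.0415,"tz":0.05,"wx":0,"wy":0,"wz":0},
  {"hand":0.085,"tx":-0.055,"ty":0.0415,"tz":0.1,"wx":0,"wy":0,"wz":0},
  {"hand":0.085,"tx":-0.055,"ty":0.0415,"tz":0.14,"wx":0,"wy":0,"wz":0},
  {"hand":0.085,"tx":-0.055,"ty":0.0415,"tz":0.17,"wx":0,"wy":0,"wz":0},
  {"hand":0.085,"tx":-0.055,"ty":0.0415,"tz":0.195,"wx":0,"wy":0,"wz":0},
  {"hand":0.085,"tx":-0.055,"ty":0.0415,"tz":0.21,"wx":0,"wy":0,"wz":0},
  {"hand":0.085,"tx":-0.055,"ty":0.0415,"tz":0.21,"wx":0,"wy":0,"wz":0},
])

```text
time: 3.2
eef_pos: [0.5649, 0.1328, 0.0212]
orientation: [[0.004, 1.0, 0.003], [1.0, -0.004, -0.005], [-0.005, 0.003, -1.0]]
force: [0.3, 0.1, -0.3]
width: 0.0852
```

move_arm([
  {"hand":0.045,"tx":0,"ty":0,"tz":0,"wx":0,"wy":0,"wz":0},
  {"hand":0.045,"tx":0,"ty":0,"tz":0,"wx":0,"wy":0,"wz":0},
  {"hand":0.045,"tx":0,"ty":0,"tz":0,"wx":0,"wy":0,"wz":0},
  {"hand":0.045,"tx":0,"ty":0,"tz":0,"wx":0,"wy":0,"wz":0},
  {"hand":0.045,"tx":0,"ty":0,"tz":0,"wx":0,"wy":0,"wz":0},
], squeeze=50)

```text
time: 3.82
eef_pos: [0.5653, 0.133, 0.0224]
orientation: [[0.004, 1.0, 0.004], [1.0, -0.004, -0.004], [-0.004, 0.004, -1.0]]
force: [-2.5, 0.3, 6.7]
width: 0.0588
```

move_arm([
  {"hand":0.045,"tx":0,"ty":0,"tz":-0.03,"wx":0,"wy":0,"wz":0},
  {"hand":0.045,"tx":0,"ty":0,"tz":-0.06,"wx":0,"wy":0,"wz":0},
  {"hand":0.045,"tx":0.03,"ty":0.02,"tz":-0.07,"wx":0,"wy":0,"wz":0},
  {"hand":0.045,"tx":0.06,"ty":0.04,"tz":-0.07,"wx":0,"wy":0,"wz":0},
  {"hand":0.045,"tx":0.09,"ty":0.06,"tz":-0.07,"wx":0,"wy":0,"wz":0},
  {"hand":0.045,"tx":0.124,"ty":0.081,"tz":-0.07,"wx":0,"wy":0,"wz":0},
  {"hand":0.045,"tx":0.124,"ty":0.081,"tz":-0.07,"wx":0,"wy":0,"wz":0},
])

```text
time: 4.7
eef_pos: [0.6486, 0.2595, 0.092]
orientation: [[0.002, 1.0, 0.007], [1.0, -0.002, -0.003], [-0.003, 0.007, -1.0]]
force: [0.6, -0.0, -2.1]
width: 0.0585
```

```bash
python3 plan.py .646 .257 .028 0; python3 - <<'E'
from h import *
im=get_image("side"); x,y=pix(im,(.646,.257,.06)); save(im,"tube4",(x-50,y-40,x+50,y+40),7)
E
```

```text
t 4.7 p [0.6486 0.2595 0.092 ] jaw -0.1 w 0.0585 F [ 0.6 -0.  -2.1] q [ 0.29  0.49 -0.02  1.05 -0.01  1.86]
-> [-0.0023 -0.0031  0.064 ] w [ 0.4  0.2 -0.1]
```

View pics/tube4.png

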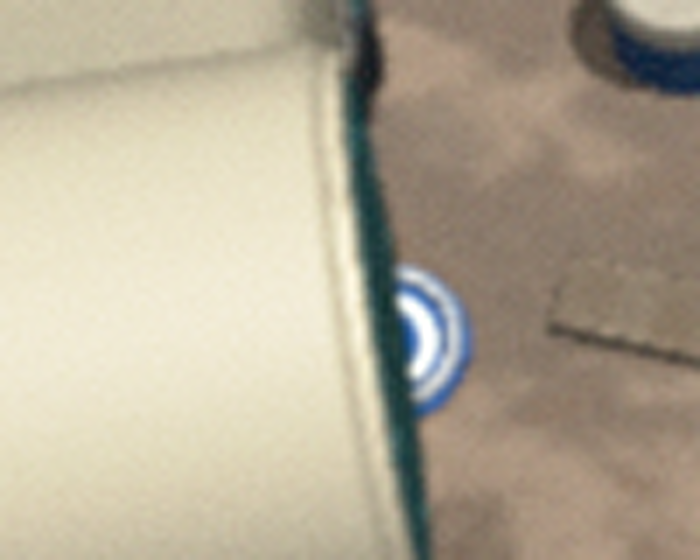

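The arm hides the tube in this view: the nest ring shows at (435,340) beside the forearm, and the tube isn't visible. I gripped with the tool at y=.133 while the tube was seen at .138–.141, so I'll aim the TCP about 6 mm lower in y and watch the force on the way down.

move_arm([
  {"hand":0.045,"tx":-0.008,"ty":-0.0025,"tz":0.02,"wx":0,"wy":0,"wz":0},
  {"hand":0.045,"tx":-0.008,"ty":-0.0025,"tz":0.04,"wx":0,"wy":0,"wz":0},
  {"hand":0.045,"tx":-0.008,"ty":-0.0025,"tz":0.052,"wx":0,"wy":0,"wz":0},
  {"hand":0.045,"tx":-0.008,"ty":-0.0025,"tz":0.052,"wx":0,"wy":0,"wz":0},
])

```text
time: 5.25
eef_pos: [0.6434, 0.2491, 0.0378]
orientation: [[0.003, 1.0, 0.002], [1.0, -0.003, -0.005], [-0.005, 0.002, -1.0]]
force: [-0.6, -0.7, -3.2]
width: 0.0581
```

```bash
python3 plan.py .646 .251 .027 0
```

```text
t 5.25 p [0.6434 0.2491 0.0378] jaw -0.2 w 0.0581 F [-0.6 -0.7 -3.2] q [ 0.28  0.53 -0.08  0.96 -0.01  1.85]
-> [0.002  0.0026 0.0108] w [ 0.1  0.3 -0.2]
```

move_arm([
  {"hand":0.045,"tx":0.002,"ty":0.0025,"tz":0.0,"wx":0,"wy":0,"wz":0},
  {"hand":0.045,"tx":0.002,"ty":0.0025,"tz":0.005,"wx":0,"wy":0,"wz":0},
  {"hand":0.045,"tx":0.002,"ty":0.0025,"tz":0.0095,"wx":0,"wy":0,"wz":0},
  {"hand":0.045,"tx":0.002,"ty":0.0025,"tz":0.0095,"wx":0,"wy":0,"wz":0},
])

```text
time: 5.75
eef_pos: [0.6455, 0.251, 0.0278]
orientation: [[0.003, 1.0, 0.001], [1.0, -0.003, -0.006], [-0.006, 0.001, -1.0]]
force: [0.0, 0.7, -1.9]
width: 0.0586
```

No contact with the collar, so the tube is inside it. I release and rise.

move_arm([
  {"hand":0.085,"tx":0,"ty":0,"tz":0.0,"wx":0,"wy":0,"wz":0},
  {"hand":0.085,"tx":0,"ty":0,"tz":0,"wx":0,"wy":0,"wz":0},
  {"hand":0.085,"tx":0,"ty":0,"tz":0,"wx":0,"wy":0,"wz":0},
  {"hand":0.085,"tx":0,"ty":0,"tz":-0.04,"wx":0,"wy":0,"wz":0},
  {"hand":0.085,"tx":0,"ty":0,"tz":-0.09,"wx":0,"wy":0,"wz":0},
  {"hand":0.085,"tx":0,"ty":0,"tz":-0.13,"wx":0,"wy":0,"wz":0},
  {"hand":0.085,"tx":-0.05,"ty":0.01,"tz":-0.13,"wx":0,"wy":0,"wz":0},
  {"hand":0.085,"tx":-0.1,"ty":0.025,"tz":-0.13,"wx":0,"wy":0,"wz":8},
])

```text
time: 6.75
eef_pos: [0.6708, 0.1514, 0.1602]
orientation: [[0.144, 0.99, 0.004], [0.99, -0.144, -0.005], [-0.005, 0.004, -1.0]]
force: [0.5, -0.4, 0.5]
width: 0.0849
```

```bash
python3 plan.py .675 .130 .06 -8 .675 .130 .001 -8; python3 - <<'E'
from h import *
t=get_image("top");s=get_image("side")
B=(.646,.257)
cv2.imwrite("pics/tn.png",np.hstack([ortho(t,*B,.005),ortho(t,*B,.075),ortho(s,*B,.005),ortho(s,*B,.075)]))
E
```

```text
t 6.75 p [0.6708 0.1514 0.1602] jaw -8.3 w 0.0849 F [ 0.5 -0.4  0.5] q [ 0.13  0.42  0.03  1.17 -0.01  1.85]
-> [-0.0201  0.0067  0.1003] w [ 0.3  0.3 -0.3]
-> [-0.0198  0.0065  0.1593] w [ 0.3  0.3 -0.3]
```

View pics/tn.png

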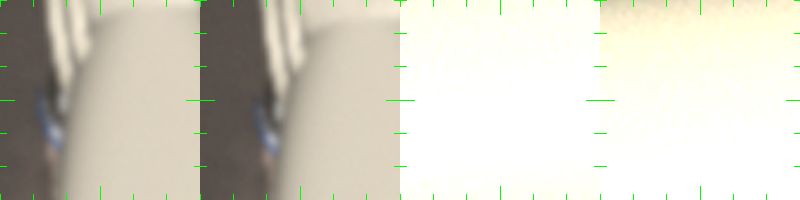

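The arm hides the tube nest in both views, so I'll check the tube later. On to the coupon.

move_arm([
  {"hand":0.075,"tx":-0.02,"ty":0.0065,"tz":0.03,"wx":0,"wy":0,"wz":0},
  {"hand":0.075,"tx":-0.02,"ty":0.0065,"tz":0.08,"wx":0,"wy":0,"wz":0},
  {"hand":0.075,"tx":-0.02,"ty":0.0065,"tz":0.12,"wx":0,"wy":0,"wz":0},
  {"hand":0.075,"tx":-0.02,"ty":0.0065,"tz":0.14,"wx":0,"wy":0,"wz":0},
  {"hand":0.075,"tx":-0.02,"ty":0.0065,"tz":0.14,"wx":0,"wy":0,"wz":0},
])

```text
time: 7.48
eef_pos: [0.6744, 0.1256, 0.0179]
orientation: [[0.148, 0.989, -0.0], [0.989, -0.148, -0.008], [-0.008, 0.001, -1.0]]
force: [0.0, -0.4, 1.4]
width: 0.0747
```

```bash
python3 plan.py .675 .130 .002 -8
```

```text
t 7.47 p [0.6744 0.1256 0.0179] jaw -8.5 w 0.0747 F [ 0.  -0.4  1.4] q [ 0.09  0.55 -0.11  0.92 -0.01  1.81]
-> [ 0.0045 -0.      0.0159] w [ 0.1  0.4 -0.5]
```

move_arm([
  {"hand":0.06,"tx":0.0045,"ty":0,"tz":0.008,"wx":0,"wy":0.4,"wz":-0.5},
  {"hand":0.06,"tx":0.0045,"ty":0,"tz":0.014,"wx":0,"wy":0.4,"wz":-0.5},
  {"hand":0.06,"tx":0.0045,"ty":0,"tz":0.016,"wx":0,"wy":0.4,"wz":-0.5},
  {"hand":0.025,"tx":0.0045,"ty":0,"tz":0.016,"wx":0,"wy":0.4,"wz":-0.5},
  {"hand":0.025,"tx":0.0045,"ty":0,"tz":0.016,"wx":0,"wy":0.4,"wz":-0.5},
  {"hand":0.025,"tx":0.0045,"ty":0,"tz":0.016,"wx":0,"wy":0.4,"wz":-0.5},
  {"hand":0.025,"tx":0.0045,"ty":0,"tz":0.016,"wx":0,"wy":0.4,"wz":-0.5},
], squeeze=60)

```text
time: 8.35
eef_pos: [0.6757, 0.13, 0.0027]
orientation: [[0.139, 0.99, 0.002], [0.99, -0.139, -0.001], [-0.0, 0.002, -1.0]]
force: [-1.3, 0.1, 4.4]
width: 0.0378
```

```bash
python3 plan.py .508 .308 .08 34.5
```

```text
t 8.35 p [0.6757 0.13   0.0027] jaw -8.0 w 0.0378 F [-1.3  0.1  4.4] q [ 0.1   0.57 -0.11  0.89 -0.    1.81]
-> [ 0.1529 -0.1906 -0.0778] w [  0.1   0.1 -42.5]
```

move_arm([
  {"hand":0.025,"tx":0,"ty":0,"tz":-0.05,"wx":0,"wy":0,"wz":0},
  {"hand":0.025,"tx":0,"ty":0,"tz":-0.1,"wx":0,"wy":0,"wz":0},
  {"hand":0.025,"tx":0.0,"ty":0,"tz":-0.14,"wx":0,"wy":0,"wz":-10},
  {"hand":0.025,"tx":0.03,"ty":-0.04,"tz":-0.14,"wx":0,"wy":0,"wz":-20},
  {"hand":0.025,"tx":0.06,"ty":-0.08,"tz":-0.14,"wx":0,"wy":0,"wz":-30},
  {"hand":0.025,"tx":0.1,"ty":-0.12,"tz":-0.14,"wx":0,"wy":0,"wz":-40},
  {"hand":0.025,"tx":0.13,"ty":-0.16,"tz":-0.14,"wx":0,"wy":0,"wz":-42.5},
  {"hand":0.025,"tx":0.153,"ty":-0.1905,"tz":-0.1,"wx":0,"wy":0,"wz":-42.5},
])

```text
time: 9.35
eef_pos: [0.5091, 0.3106, 0.1043]
orientation: [[-0.567, 0.823, 0.008], [0.823, 0.567, 0.003], [-0.003, 0.008, -1.0]]
force: [1.0, 0.6, -2.9]
width: 0.0379
```

```bash
python3 plan.py .508 .308 .010 34.5;  python3 - <<'E'
from h import *
t=get_image("top");s=get_image("side")
save(s,"cn",None,1.2)
B=(.646,.257)
cv2.imwrite("pics/tn2.png",np.hstack([ortho(t,*B,.005),ortho(t,*B,.075),ortho(s,*B,.005),ortho(s,*B,.075)]))
E
```

```text
t 9.35 p [0.5091 0.3106 0.1043] jaw 34.6 w 0.0379 F [ 1.   0.6 -2.9] q [ 0.44  0.31 -0.26  0.99 -0.    1.41]
-> [-0.0013 -0.0032  0.0943] w [0.5 0.1 0.1]
```

View pics/tn2.png

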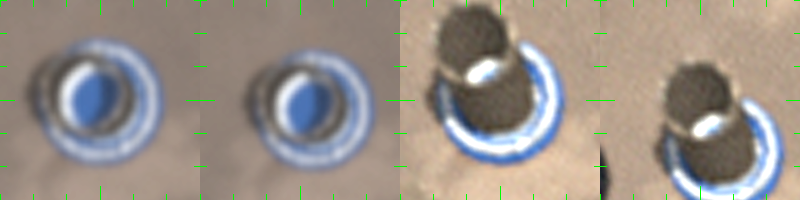

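The tube is upright in the collar: rim centre at about (302,100) in the top view and (699,96) in the side view, both within about 3 mm of the seat. Now I lower the coupon.

move_arm([
  {"hand":0.025,"tx":-0.0015,"ty":-0.003,"tz":0.03,"wx":0.5,"wy":0,"wz":0},
  {"hand":0.025,"tx":-0.0015,"ty":-0.003,"tz":0.06,"wx":0.5,"wy":0,"wz":0},
  {"hand":0.025,"tx":-0.0015,"ty":-0.003,"tz":0.08,"wx":0.5,"wy":0,"wz":0},
  {"hand":0.025,"tx":-0.0015,"ty":-0.003,"tz":0.08,"wx":0.5,"wy":0,"wz":0},
  {"hand":0.025,"tx":-0.0015,"ty":-0.003,"tz":0.08,"wx":0.5,"wy":0,"wz":0},
])

```text
time: 10.07
eef_pos: [0.4979, 0.3046, 0.0169]
orientation: [[-0.57, 0.822, -0.017], [0.822, 0.57, -0.01], [0.002, -0.02, -1.0]]
force: [-0.5, 0.4, -1.9]
width: 0.0382
```

```bash
python3 plan.py .508 .308 .008 34.5
```

```text
t 10.07 p [0.4979 0.3046 0.0169] jaw 34.7 w 0.0382 F [-0.5  0.4 -1.9] q [ 0.44  0.41 -0.34  0.84 -0.    1.4 ]
-> [-0.003   0.0105  0.0087] w [-1.1 -0.1  0.2]
```

move_arm([
  {"hand":0.025,"tx":-0.003,"ty":0.0105,"tz":0.0,"wx":-1.1,"wy":0,"wz":0},
  {"hand":0.025,"tx":-0.003,"ty":0.0105,"tz":0.0,"wx":-1.1,"wy":0,"wz":0},
  {"hand":0.025,"tx":-0.003,"ty":0.0105,"tz":0.003,"wx":-1.1,"wy":0,"wz":0},
  {"hand":0.025,"tx":-0.003,"ty":0.0105,"tz":0.003,"wx":-1.1,"wy":0,"wz":0},
])

```text
time: 10.58
eef_pos: [0.5076, 0.3079, 0.0134]
orientation: [[-0.57, 0.822, -0.002], [0.822, 0.57, 0.001], [0.002, -0.002, -1.0]]
force: [0.4, 0.2, -3.0]
width: 0.0379
```

```bash
python3 plan.py .508 .308 .008 34.5
```

```text
t 10.57 p [0.5076 0.3079 0.0134] jaw 34.7 w 0.0379 F [ 0.4  0.2 -3. ] q [ 0.44  0.42 -0.33  0.82  0.    1.4 ]
-> [-0.0001  0.0004  0.0054] w [-0.1 -0.1  0.2]
```

move_arm([
  {"hand":0.025,"tx":0,"ty":0,"tz":0.003,"wx":0,"wy":0,"wz":0},
  {"hand":0.025,"tx":0,"ty":0,"tz":0.005,"wx":0,"wy":0,"wz":0},
  {"hand":0.025,"tx":0,"ty":0,"tz":0.005,"wx":0,"wy":0,"wz":0},
  {"hand":0.055,"tx":0,"ty":0,"tz":0.005,"wx":0,"wy":0,"wz":0},
  {"hand":0.055,"tx":0,"ty":0,"tz":0.005,"wx":0,"wy":0,"wz":0},
  {"hand":0.055,"tx":0,"ty":0,"tz":-0.01,"wx":0,"wy":0,"wz":0},
  {"hand":0.055,"tx":0,"ty":0,"tz":-0.05,"wx":0,"wy":0,"wz":0},
  {"hand":0.055,"tx":0,"ty":0,"tz":-0.11,"wx":0,"wy":0,"wz":0},
])

```text
time: 11.58
eef_pos: [0.5065, 0.3071, 0.1239]
orientation: [[-0.57, 0.822, -0.005], [0.822, 0.57, -0.001], [0.003, -0.005, -1.0]]
force: [1.0, 0.6, -0.2]
width: 0.0551
```

```bash
python3 plan.py .369 .297 .06 -64
```

```text
t 11.57 p [0.5065 0.3071 0.1239] jaw 34.7 w 0.0551 F [ 1.   0.6 -0.2] q [ 0.44  0.3  -0.23  1.04  0.    1.4 ]
-> [ 0.0699 -0.1185  0.0647] w [ -0.1  -0.3 -81.3]
```

move_arm([
  {"hand":0.06,"tx":0.01,"ty":-0.015,"tz":0,"wx":0,"wy":0,"wz":-10},
  {"hand":0.06,"tx":0.02,"ty":-0.03,"tz":0,"wx":0,"wy":0,"wz":-20},
  {"hand":0.06,"tx":0.03,"ty":-0.045,"tz":0,"wx":0,"wy":0,"wz":-30},
  {"hand":0.06,"tx":0.04,"ty":-0.06,"tz":0,"wx":0,"wy":0,"wz":-40},
  {"hand":0.06,"tx":0.05,"ty":-0.075,"tz":0,"wx":0,"wy":0,"wz":-50},
  {"hand":0.06,"tx":0.06,"ty":-0.095,"tz":0.01,"wx":0,"wy":0,"wz":-60},
  {"hand":0.06,"tx":0.065,"ty":-0.11,"tz":0.02,"wx":0,"wy":0,"wz":-70},
  {"hand":0.06,"tx":0.07,"ty":-0.1185,"tz":0.03,"wx":0,"wy":0,"wz":-81},
])

```text
time: 12.58
eef_pos: [0.3687, 0.2971, 0.0957]
orientation: [[-0.9, -0.436, -0.004], [-0.436, 0.9, 0.0], [0.004, 0.002, -1.0]]
force: [0.4, -0.0, -0.4]
width: 0.06
```

```bash
python3 plan.py .369 .297 .02 116;python3 - <<'E'
from h import *
t=get_image("top");s=get_image("side")
B=(.508,.308)
cv2.imwrite("pics/cn2.png",np.hstack([ortho(t,*B,.005),ortho(s,*B,.005),ortho(t,.369,.297,.013),ortho(s,.369,.297,.013)]))
E
```

```text
t 12.57 p [0.3687 0.2971 0.0957] jaw 115.8 w 0.06 F [ 0.4 -0.  -0.4] q [ 0.54  0.13 -0.52  0.93  0.    0.09]
-> [-0.0005 -0.0004  0.0757] w [ 0.1 -0.2 -0.2]
```

View pics/cn2.png

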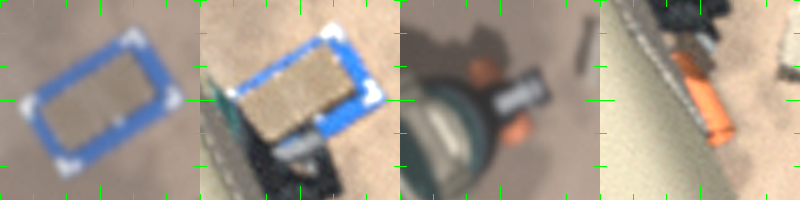

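The coupon lies centred and aligned inside its stops, at about (99,101) in the top patch. The gripper straddles the nozzle, so I descend.

move_arm([
  {"hand":0.06,"tx":0,"ty":0,"tz":0.03,"wx":0,"wy":0,"wz":0},
  {"hand":0.06,"tx":0,"ty":0,"tz":0.06,"wx":0,"wy":0,"wz":0},
  {"hand":0.06,"tx":0,"ty":0,"tz":0.08,"wx":0,"wy":0,"wz":0},
  {"hand":0.06,"tx":0,"ty":0,"tz":0.09,"wx":0,"wy":0,"wz":0},
  {"hand":0.06,"tx":0,"ty":0,"tz":0.09,"wx":0,"wy":0,"wz":0},
])

```text
time: 13.3
eef_pos: [0.3673, 0.2965, 0.0049]
orientation: [[-0.903, -0.429, -0.007], [-0.429, 0.903, -0.001], [0.007, 0.002, -1.0]]
force: [0.3, -0.4, -0.4]
width: 0.0604
```

```bash
python3 plan.py .369 .297 .005 116
```

```text
t 13.3 p [0.3673 0.2965 0.0049] jaw 115.4 w 0.0604 F [ 0.3 -0.4 -0.4] q [ 0.54  0.26 -0.6   0.72  0.    0.1 ]
-> [-0.0018 -0.0003 -0.0001] w [ 0.1 -0.4 -0.6]
```

move_arm([
  {"hand":0.012,"tx":-0.0015,"ty":0,"tz":0,"wx":0,"wy":0,"wz":0},
  {"hand":0.012,"tx":-0.0015,"ty":0,"tz":0,"wx":0,"wy":0,"wz":0},
  {"hand":0.012,"tx":-0.0015,"ty":0,"tz":0,"wx":0,"wy":0,"wz":0},
  {"hand":0.012,"tx":-0.0015,"ty":0,"tz":0,"wx":0,"wy":0,"wz":0},
  {"hand":0.012,"tx":-0.0015,"ty":0,"tz":0,"wx":0,"wy":0,"wz":0},
  {"hand":0.012,"tx":-0.0015,"ty":0,"tz":0,"wx":0,"wy":0,"wz":0},
], squeeze=40)

```text
time: 14.05
eef_pos: [0.3701, 0.298, 0.0062]
orientation: [[-0.903, -0.429, -0.004], [-0.429, 0.903, 0.0], [0.004, 0.002, -1.0]]
force: [0.5, -0.3, 6.0]
width: 0.0252
```

```bash
python3 plan.py .46 .05 .06 105.5
```

```text
t 14.05 p [0.3701 0.298  0.0062] jaw 115.4 w 0.0252 F [ 0.5 -0.3  6. ] q [ 0.54  0.26 -0.6   0.72  0.    0.1 ]
-> [ 0.0254 -0.2625 -0.0542] w [ 0.1 -0.2  9.9]
```

move_arm([
  {"hand":0.012,"tx":0,"ty":0,"tz":-0.05,"wx":0,"wy":0,"wz":0},
  {"hand":0.012,"tx":0,"ty":0,"tz":-0.1,"wx":0,"wy":0,"wz":0},
  {"hand":0.012,"tx":0.005,"ty":-0.05,"tz":-0.11,"wx":0,"wy":0,"wz":3},
  {"hand":0.012,"tx":0.01,"ty":-0.1,"tz":-0.11,"wx":0,"wy":0,"wz":6},
  {"hand":0.012,"tx":0.015,"ty":-0.16,"tz":-0.11,"wx":0,"wy":0,"wz":10},
  {"hand":0.012,"tx":0.02,"ty":-0.22,"tz":-0.11,"wx":0,"wy":0,"wz":10},
  {"hand":0.012,"tx":0.0255,"ty":-0.2625,"tz":-0.09,"wx":0,"wy":0,"wz":10},
  {"hand":0.012,"tx":0.0255,"ty":-0.2625,"tz":-0.07,"wx":0,"wy":0,"wz":10},
])

```text
time: 15.05
eef_pos: [0.4615, 0.0472, 0.0758]
orientation: [[-0.965, -0.261, -0.002], [-0.261, 0.965, -0.001], [0.002, 0.0, -1.0]]
force: [-0.3, 0.7, -1.2]
width: 0.0247
```

```bash
python3 plan.py .46 .05 .02 105.5
```

```text
t 15.05 p [0.4615 0.0472 0.0758] jaw 105.1 w 0.0247 F [-0.3  0.7 -1.2] q [-0.04  0.14 -0.56  0.88 -0.   -0.3 ]
-> [0.0006 0.0031 0.0558] w [ 0.  -0.1 -0.4]
```

move_arm([
  {"hand":0.012,"tx":0.0005,"ty":0.003,"tz":0.02,"wx":0,"wy":0,"wz":0},
  {"hand":0.012,"tx":0.0005,"ty":0.003,"tz":0.04,"wx":0,"wy":0,"wz":0},
  {"hand":0.012,"tx":0.0005,"ty":0.003,"tz":0.052,"wx":0,"wy":0,"wz":0},
  {"hand":0.012,"tx":0.0005,"ty":0.003,"tz":0.052,"wx":0,"wy":0,"wz":0},
  {"hand":0.012,"tx":0.0005,"ty":0.003,"tz":0.052,"wx":0,"wy":0,"wz":0},
])

```text
time: 15.68
eef_pos: [0.4607, 0.05, 0.0244]
orientation: [[-0.965, -0.261, -0.001], [-0.261, 0.965, -0.001], [0.001, -0.0, -1.0]]
force: [-0.1, -0.3, -1.7]
width: 0.0254
```

```bash
python3 plan.py .46 .05 .0115 105.5
```

```text
t 15.68 p [0.4607 0.05   0.0244] jaw 105.1 w 0.0254 F [-0.1 -0.3 -1.7] q [-0.03  0.21 -0.61  0.75 -0.   -0.3 ]
-> [0.0007 0.0002 0.0129] w [-0.  -0.1 -0.4]
```

move_arm([
  {"hand":0.012,"tx":0,"ty":0,"tz":0.007,"wx":0,"wy":0,"wz":0},
  {"hand":0.012,"tx":0,"ty":0,"tz":0.0125,"wx":0,"wy":0,"wz":0},
  {"hand":0.012,"tx":0,"ty":0,"tz":0.0125,"wx":0,"wy":0,"wz":0},
  {"hand":0.045,"tx":0,"ty":0,"tz":0.0125,"wx":0,"wy":0,"wz":0},
  {"hand":0.045,"tx":0,"ty":0,"tz":0.0125,"wx":0,"wy":0,"wz":0},
  {"hand":0.045,"tx":0,"ty":0,"tz":0.0,"wx":0,"wy":0,"wz":0},
  {"hand":0.045,"tx":0,"ty":0,"tz":-0.04,"wx":0,"wy":0,"wz":0},
  {"hand":0.07,"tx":0,"ty":0,"tz":-0.1,"wx":0,"wy":0,"wz":0},
])

```text
time: 16.68
eef_pos: [0.4591, 0.0501, 0.1249]
orientation: [[-0.965, -0.261, -0.005], [-0.261, 0.965, -0.0], [0.005, 0.001, -1.0]]
force: [2.4, 0.0, -0.0]
width: 0.0619
```

```bash
python3 plan.py .403 .193 .1 -6.5
```

```text
t 16.68 p [0.4591 0.0501 0.1249] jaw 105.1 w 0.0619 F [ 2.4  0.  -0. ] q [-0.03  0.08 -0.51  0.99 -0.   -0.29]
-> [0.0168 0.1526 0.0251] w [  0.2  -0.2 -68.4]
```

move_arm([
  {"hand":0.08,"tx":0,"ty":0.02,"tz":0,"wx":0,"wy":0,"wz":-10},
  {"hand":0.08,"tx":0.005,"ty":0.05,"tz":0,"wx":0,"wy":0,"wz":-20},
  {"hand":0.08,"tx":0.01,"ty":0.08,"tz":0,"wx":0,"wy":0,"wz":-30},
  {"hand":0.08,"tx":0.012,"ty":0.11,"tz":0,"wx":0,"wy":0,"wz":-40},
  {"hand":0.08,"tx":0.015,"ty":0.13,"tz":0,"wx":0,"wy":0,"wz":-50},
  {"hand":0.08,"tx":0.017,"ty":0.1525,"tz":0,"wx":0,"wy":0,"wz":-60},
  {"hand":0.08,"tx":0.017,"ty":0.1525,"tz":0.01,"wx":0,"wy":0,"wz":-68.5},
  {"hand":0.08,"tx":0.017,"ty":0.1525,"tz":0.025,"wx":0,"wy":0,"wz":-68.5},
])

```text
time: 17.68
eef_pos: [0.4036, 0.1934, 0.1009]
orientation: [[-0.112, -0.994, -0.002], [-0.994, 0.112, 0.0], [-0.0, 0.002, -1.0]]
force: [0.8, 0.6, -0.0]
width: 0.0801
```

```bash
python3 plan.py .403 .193 .01 -6.5;python3 - <<'E'
from h import *
t=get_image("top");s=get_image("side")
B=(.460,.05)
cv2.imwrite("pics/nn2.png",np.hstack([ortho(t,*B,.018),ortho(s,*B,.018),ortho(t,.403,.193,.042),ortho(s,.403,.193,.042)]))
E
```

```text
t 17.68 p [0.4036 0.1934 0.1009] jaw 173.6 w 0.0801 F [ 0.8  0.6 -0. ] q [ 0.3   0.08 -0.56  0.93  0.   -1.16]
-> [0.0005 0.0004 0.0909] w [0.1 0.  0.1]
```

View pics/nn2.png

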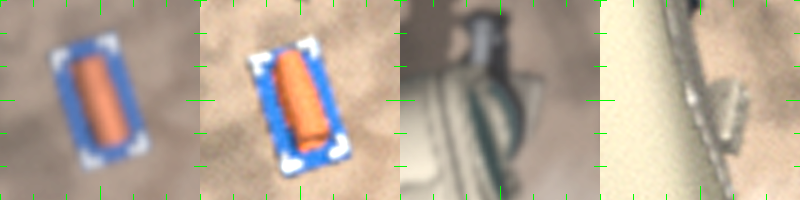

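The nozzle sits centred and aligned in its nest at about (100,100). Now the V-block.

move_arm([
  {"hand":0.08,"tx":0,"ty":0,"tz":0.02,"wx":0,"wy":0,"wz":0},
  {"hand":0.08,"tx":0,"ty":0,"tz":0.045,"wx":0,"wy":0,"wz":0},
  {"hand":0.08,"tx":0,"ty":0,"tz":0.07,"wx":0,"wy":0,"wz":0},
  {"hand":0.08,"tx":0,"ty":0,"tz":0.088,"wx":0,"wy":0,"wz":0},
  {"hand":0.08,"tx":0,"ty":0,"tz":0.088,"wx":0,"wy":0,"wz":0},
  {"hand":0.08,"tx":0,"ty":0,"tz":0.088,"wx":0,"wy":0,"wz":0},
])

```text
time: 18.52
eef_pos: [0.4013, 0.1922, 0.0115]
orientation: [[-0.115, -0.993, -0.007], [-0.993, 0.115, -0.001], [0.002, 0.006, -1.0]]
force: [0.0, -0.6, 0.7]
width: 0.0801
```

move_arm([
  {"hand":0.03,"tx":0,"ty":0,"tz":0,"wx":0,"wy":0,"wz":0},
  {"hand":0.03,"tx":0,"ty":0,"tz":0,"wx":0,"wy":0,"wz":0},
  {"hand":0.03,"tx":0,"ty":0,"tz":0,"wx":0,"wy":0,"wz":0},
  {"hand":0.03,"tx":0,"ty":0,"tz":0,"wx":0,"wy":0,"wz":0},
  {"hand":0.03,"tx":0,"ty":0,"tz":0,"wx":0,"wy":0,"wz":0},
  {"hand":0.03,"tx":0,"ty":0,"tz":0,"wx":0,"wy":0,"wz":0},
], squeeze=80)

```text
time: 19.27
eef_pos: [0.401, 0.1925, 0.0126]
orientation: [[-0.115, -0.993, -0.007], [-0.993, 0.115, -0.0], [0.001, 0.007, -1.0]]
force: [-5.2, -1.3, 10.3]
width: 0.0442
```

```bash
python3 plan.py .7025 -.048 .1 0
```

```text
t 19.27 p [0.401  0.1925 0.0126] jaw 173.4 w 0.0442 F [-5.2 -1.3 10.3] q [ 0.3   0.2  -0.65  0.72  0.   -1.15]
-> [ 0.2044 -0.3265 -0.0895] w [ 0.4 -0.  -6.6]
```

move_arm([
  {"hand":0.03,"tx":0,"ty":0,"tz":-0.04,"wx":0,"wy":0,"wz":0},
  {"hand":0.03,"tx":0,"ty":0,"tz":-0.08,"wx":0,"wy":0,"wz":0},
  {"hand":0.03,"tx":0.02,"ty":-0.035,"tz":-0.11,"wx":0,"wy":0,"wz":-3},
  {"hand":0.03,"tx":0.045,"ty":-0.075,"tz":-0.11,"wx":0,"wy":0,"wz":-6.6},
  {"hand":0.03,"tx":0.07,"ty":-0.12,"tz":-0.11,"wx":0,"wy":0,"wz":-6.6},
  {"hand":0.03,"tx":0.1,"ty":-0.165,"tz":-0.11,"wx":0,"wy":0,"wz":-6.6},
  {"hand":0.03,"tx":0.13,"ty":-0.21,"tz":-0.11,"wx":0,"wy":0,"wz":-6.6},
  {"hand":0.03,"tx":0.155,"ty":-0.25,"tz":-0.11,"wx":0,"wy":0,"wz":-6.6},
])

```text
time: 20.27
eef_pos: [0.6323, 0.0084, 0.1194]
orientation: [[-0.001, -1.0, -0.01], [-1.0, 0.001, -0.0], [0.0, 0.01, -1.0]]
force: [-0.1, 1.1, -6.1]
width: 0.0441
```

```bash
python3 plan.py .7025 -.048 .06 0
```

```text
t 20.27 p [0.6323 0.0084 0.1194] jaw 180.0 w 0.0441 F [-0.1  1.1 -6.1] q [-0.09  0.37 -0.14  1.07 -0.   -1.66]
-> [ 0.0563 -0.0708  0.0587] w [ 0.6 -0.  -0. ]
```

move_arm([
  {"hand":0.03,"tx":0.03,"ty":-0.035,"tz":0,"wx":0.3,"wy":0,"wz":0},
  {"hand":0.03,"tx":0.0565,"ty":-0.071,"tz":0,"wx":0.5,"wy":0,"wz":0},
  {"hand":0.03,"tx":0.0565,"ty":-0.071,"tz":0.02,"wx":0.5,"wy":0,"wz":0},
  {"hand":0.03,"tx":0.0565,"ty":-0.071,"tz":0.045,"wx":0.5,"wy":0,"wz":0},
  {"hand":0.03,"tx":0.0565,"ty":-0.071,"tz":0.07,"wx":0.5,"wy":0,"wz":0},
  {"hand":0.03,"tx":0.0565,"ty":-0.071,"tz":0.08,"wx":0.5,"wy":0,"wz":0},
  {"hand":0.03,"tx":0.0565,"ty":-0.071,"tz":0.08,"wx":0.5,"wy":0,"wz":0},
])

```text
time: 21.15
eef_pos: [0.7005, -0.0476, 0.0369]
orientation: [[-0.0, -1.0, -0.005], [-1.0, 0.0, 0.0], [-0.0, 0.005, -1.0]]
force: [-0.5, -0.0, -5.5]
width: 0.0439
```

```bash
python3 plan.py .7025 -.048 .018 0
```

```text
t 21.15 p [ 0.7005 -0.0476  0.0369] jaw 180.0 w 0.0439 F [-0.5 -0.  -5.5] q [-0.16  0.55 -0.05  0.97 -0.   -1.73]
-> [ 0.0004 -0.0021  0.0189] w [ 0.3  0.  -0. ]
```

move_arm([
  {"hand":0.03,"tx":0.0005,"ty":-0.002,"tz":0.006,"wx":0.3,"wy":0,"wz":0},
  {"hand":0.03,"tx":0.0005,"ty":-0.002,"tz":0.012,"wx":0.3,"wy":0,"wz":0},
  {"hand":0.03,"tx":0.0005,"ty":-0.002,"tz":0.018,"wx":0.3,"wy":0,"wz":0},
  {"hand":0.03,"tx":0.0005,"ty":-0.002,"tz":0.0185,"wx":0.3,"wy":0,"wz":0},
  {"hand":0.03,"tx":0.0005,"ty":-0.002,"tz":0.0185,"wx":0.3,"wy":0,"wz":0},
])

```text
time: 21.78
eef_pos: [0.7024, -0.0481, 0.0184]
orientation: [[-0.001, -1.0, 0.0], [-1.0, 0.001, 0.0], [-0.0, -0.0, -1.0]]
force: [0.2, -0.6, -5.2]
width: 0.0442
```

move_arm([
  {"hand":0.06,"tx":0,"ty":0,"tz":0,"wx":0,"wy":0,"wz":0},
  {"hand":0.065,"tx":0,"ty":0,"tz":0,"wx":0,"wy":0,"wz":0},
  {"hand":0.065,"tx":0,"ty":0,"tz":0,"wx":0,"wy":0,"wz":0},
  {"hand":0.065,"tx":0,"ty":0,"tz":-0.03,"wx":0,"wy":0,"wz":0},
  {"hand":0.065,"tx":0,"ty":0,"tz":-0.08,"wx":0,"wy":0,"wz":0},
  {"hand":0.065,"tx":0,"ty":0,"tz":-0.14,"wx":0,"wy":0,"wz":0},
  {"hand":0.065,"tx":0,"ty":0.05,"tz":-0.18,"wx":0,"wy":0,"wz":0},
  {"hand":0.065,"tx":0,"ty":0.11,"tz":-0.2,"wx":0,"wy":0,"wz":0},
])

```text
time: 22.78
eef_pos: [0.5961, -0.0486, 0.2216]
orientation: [[-0.0, -1.0, 0.007], [-1.0, 0.0, -0.001], [0.001, -0.007, -1.0]]
force: [-0.4, 0.4, 0.4]
width: 0.0655
```

move_arm([
  {"hand":0.065,"tx":-0.055,"ty":0.02,"tz":0,"wx":0,"wy":0,"wz":0},
  {"hand":0.065,"tx":-0.11,"ty":0.04,"tz":0,"wx":0,"wy":0,"wz":0},
  {"hand":0.065,"tx":-0.165,"ty":0.06,"tz":0,"wx":0,"wy":0,"wz":0},
  {"hand":0.065,"tx":-0.22,"ty":0.08,"tz":0,"wx":0,"wy":0,"wz":0},
  {"hand":0.065,"tx":-0.275,"ty":0.1,"tz":0,"wx":0,"wy":0,"wz":0},
  {"hand":0.065,"tx":-0.33,"ty":0.13,"tz":0,"wx":0,"wy":0,"wz":0},
  {"hand":0.065,"tx":-0.385,"ty":0.16,"tz":0,"wx":0,"wy":0,"wz":0},
  {"hand":0.065,"tx":-0.44,"ty":0.19,"tz":0,"wx":0,"wy":0,"wz":0},
])

```text
time: 23.78
eef_pos: [0.4056, 0.3929, 0.2207]
orientation: [[-0.0, -1.0, 0.009], [-1.0, 0.0, 0.0], [-0.0, -0.009, -1.0]]
force: [0.6, -0.4, 0.6]
width: 0.0654
```

move_arm([
  {"hand":0.065,"tx":-0.04,"ty":0.04,"tz":0,"wx":0,"wy":0,"wz":0},
  {"hand":0.065,"tx":-0.08,"ty":0.08,"tz":0,"wx":0,"wy":0,"wz":0},
  {"hand":0.065,"tx":-0.12,"ty":0.12,"tz":0,"wx":0,"wy":0,"wz":0},
  {"hand":0.065,"tx":-0.14,"ty":0.15,"tz":0,"wx":0,"wy":0,"wz":0},
  {"hand":0.065,"tx":-0.14,"ty":0.15,"tz":0,"wx":0,"wy":0,"wz":0},
])

```text
time: 24.4
eef_pos: [0.2537, 0.5343, 0.2199]
orientation: [[0.004, -1.0, 0.009], [-1.0, -0.004, 0.001], [-0.001, -0.009, -1.0]]
force: [-0.1, -0.7, -0.4]
width: 0.0648
```

```bash
python3 - <<'E'
from h import *
t=get_image("top");s=get_image("side")
L=[(.508,.308,.017),(.7025,-.048,.047),(.46,.05,.018),(.646,.257,.075)]
row=lambda im:np.hstack([ortho(im,*a) for a in L])
cv2.imwrite("pics/fin.png",np.vstack([row(t),row(s)]))
for im in (t,s):
    for k in ["coupon_center","v_block_center","nozzle_center","tube_center"]:
        for r in search_frame(k,im): print(k,round(r["confidence"],2),np.round(tow(im,r["location"]),3))
E
```

```text
coupon_center 0.67 [0.513 0.311 0.012]
coupon_center 0.67 [ 0.826 -0.216  0.012]
v_block_center 0.72 [ 0.704 -0.043  0.037]
v_block_center 0.29 [0.506 0.304 0.008]
nozzle_center 0.53 [0.46  0.048 0.025]
tube_center 0.75 [0.649 0.26  0.063]
coupon_center 0.74 [ 0.825 -0.21   0.015]
coupon_center 0.66 [0.506 0.31  0.02 ]
v_block_center 0.53 [ 0.692 -0.048  0.035]
nozzle_center 0.44 [0.449 0.042 0.028]
tube_center 0.85 [0.642 0.259 0.047]
```

View pics/fin.png

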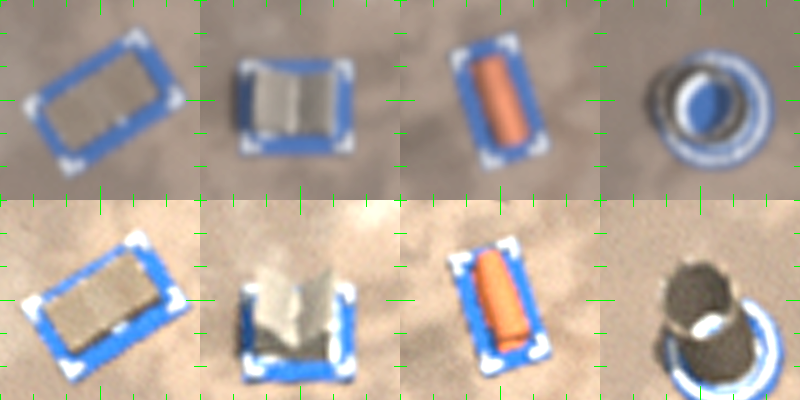

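All four parts are seated inside their stops: coupon (101,102), V-block (296,102), nozzle (500,100) and tube rim (700,100). The offsets are about 4 mm or less, and the arm is clear.

```bash
python3 -c "
from cell import *
print(close_job())"
```

```text
the job is handed in; nothing more can be done
None
```

All four parts are in their nests, and I handed the job in at about 24.6 s of the 118 s allowed. The tube stands in its collar. The coupon, nozzle and V-block (groove up) lie between their corner stops. I took the coupon nearest the base (r≈0.69 m) and left the look-alike at r≈0.85 m where it was.

- **Final pictures, both cameras:** by eye, each part was within about 4 mm of its seat, turned with its outline and flat or upright. The gripper was open and parked clear of everything.
- **Network positions:** the top-camera readings agreed with this to about 6 mm. The side-camera readings for the V-block and nozzle were 10–13 mm off towards the camera. I put that down to the network reporting the visible front face, because the pictures show both parts well inside their stops.
- **Forces:** the highest wrist force at the end of any move was about 12 N. The V-block's 4 mm offset is the largest I saw, and part of it may be camera calibration.

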